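# Tip the filter cassette into its housing and push it home

## Robot

A 6-joint arm with a two-finger parallel gripper is mounted at the origin on the work surface; the furniture and walls round the work are solid. World frame = base frame: x ahead of the robot, y to its left, z up, the work surface at z = 0. Lengths are in m, angles in rad, forces in N, time in s.
With the tool pointing down it reaches from about 0.375 to 0.9 m from the base axis. Payload 3.1 kg.
Tool frame: the origin (TCP) lies at the very end of the fingers, on their centre line; the grasp point (between the pads) lies 19 mm behind it (manip.grip_depth is the z of the grasp point in the tool frame, in m); z points along the fingers, y is the line along which they close (so a half turn about z gives the same grasp; the last joint's range is limited). The gripper opens to 87 mm and grips with 3 to 60 N. Pads are 19 mm wide; open, the fingers measure 117 mm over their backs; the gripper's body (75 mm by 190 mm) begins 51 mm behind the grasp point.
Start: joints at [-1.339, 0.527, 1.433, -0, 1.181, -0.178], TCP at [0.25, -0.573, 0.186] pointing down, gripper open.
Joint ranges: [-3.08, 3.08], [-0.75, 2.2], [0.22, 2.44], [-1.43, 4.57], [0, 2.65], [-2.85, 2.85]. Speed limits (rad/s): [2.79, 2.79, 3.14, 3.14, 3.14, 3.14].

## Interface

Orientations are given as a rotation vector (axis times angle).
In Python, from workcell import manip gives the robot as it stands.
- The arm moves only by the tool apply_moves, never from a script. Its argument "motion" is a list of rows, each a list of 2 entries, a list of its own where there are three numbers: the shift along the tool's x, y, z as a fraction of full scale, then the turn, a rotation vector about the tool's x, y, z as a fraction of full scale. In form: [[[dx, dy, dz], [wx, wy, wz]], ...]. A call has 1 to 8 rows; each row is the pose to reach, as a shift and turn from the pose commanded when the call began, along the tool's axes at that moment, turning the shorter way round; what a row does not reach only later rows make up. Full scale, the value 1, is 0.2 m for a shift and pi rad for a turn. A row lasts 1/10 s, in which the tool goes at most 50 mm and 8.59 degrees, less where a joint would pass 70% of its speed; a pose out of reach is approached as far as the arm can. A call with a number of a shift or a turn outside -1 to 1 is refused whole. A call with a gripper value outside its range is refused whole. "hand" is the closure, from -1 (fully open) to 1 (shut), set as the call begins (left out, the last holds). The fingers move at their own pace and stop on an object; the grip force is fixed at half the most. Time passes only in rows, so rows that repeat a pose let the fingers close. It gives the time, the measured TCP pose, the force, the opening and the grip force at its end, in the units of the state.
- manip.get_state(): the state, without advancing time (a new reading comes with each control period).
- manip.grab_frame(name): name is "scene" or "side" or "wrist"; returns a dict with "color" (480x640x3 uint8, blue, green, red), "fx", "fy", "cx", "cy" (pixels), "extrinsics" (4x4, takes a point from camera to world coordinates); the wrist camera has in their place "mount" (4x4, takes a point from camera to tool coordinates, whose origin is the TCP and whose axes are the flange's). Camera axes: x right, y down, z forward; pixel columns grow to the right and rows downward; lengths in m; the calibration is good to about 2 mm. A picture is of the moment at which its call begins: read the wrist's pose just before it. There is no depth.
- manip.finish_job(): hands the job in; it is judged then, once.
The state is a dict: "t": time; "joint_positions": joint angles; "joint_velocities": joint speeds; "effort": joint torques, N m; "tool_pos": TCP position; "orientation": TCP orientation; "ft_force": force on the tool from outside, world axes, zero at the start; "moment": the same for the moment, N m; "opening": finger opening in m; "gripper_force": force on a finger pad.
Only numpy, scipy, OpenCV 4.12 (cv2) and the standard library are available. Lean on these libraries where they do the work, as an engineer would, in place of code of your own. Each camera call takes 0.05 s, during which the arm holds its last target. There are 200 camera calls.

## Task

The filter cassette stands on edge at the open end of its grey housing. With the fingertips only, push it over so that it falls flat into the housing, then gently push its end along until it is fully home against the back stop, under the two tabs. Do not grip or lift the cassette, and leave the mug, the ceramic cup and the tape measure where they are.

Things in the scene. Friction and masses are not known exactly. Their poses are not given: they have to be found in the camera images.
- cassette_centre (a point): Centre of the loose filter cassette: grey rigid frame, own x 180, y 210, z 45 mm, 0.3 to 0.65 kg. Starts standing on a 180 mm side on the housing floor, 210 mm tall, own y up, own z (slatted side) roughly along the housing's +x, its flat dark back panel to the open end. Lying in the housing: own z down, own y along the housing's x, top face 45 mm above the housing floor; slides with a few N.
- back_top (a point): Point on the cassette's flat back, mid-width, 25 mm below its upper side while it stands (own y = +80 mm, z = -22.5 mm from its centre). Pushed here along the housing's +x, the cassette leans 12 degrees (45 mm at the top) and then topples by itself, flat into the housing, some 10 to 45 mm short of home.
- foot (a point): Middle of the 180 x 45 mm side on which the cassette stands at first (own y = -105 mm). Once the cassette lies flat this is the middle of its end face that looks to the open end of the housing, 28.5 mm above the bench. The frame is delicate: the fingers must never press on the cassette with more than 60 N (10 N is plenty).
- housing: Fixed grey sheet-metal tray, 315 mm long (own x), 204 wide (y), origin on the bench under its middle, z up. Floor top 6 mm above the bench, side walls 36 mm high and 4 thick (196 mm clear between). Its end at x = -157 mm is open, no wall; at the other end the back stop, 66 mm high, inner face at x = +151 mm. A hose spigot sticks out 22 mm behind it.
- home (a point): Where the cassette's centre lies when flat and fully home: x = +46 mm, y = 0 in the housing's frame, 28.5 mm above the bench; axes as the housing's. Two fixed tabs at y = +55 and -55 mm then overlap the cassette by 14 mm (x = +137 to +151 mm), undersides 55 mm above the bench, 4 mm above the lying cassette.
- mug: Black mug, 82 mm across, 95 mm tall, origin under its middle; a bystander.
- gas_cup: Small off-white ceramic cup (torch nozzle), 23 mm across, 42 mm tall, standing; origin under its middle; a bystander.
- tape_measure: Yellow tape measure, 34 x 84 x 64 mm, standing; origin under its middle; a bystander.

How it is judged:
At the end, for the whole second after the job is handed in: The cassette lies flat (within 0.08 rad) on the floor of the housing, slatted side down, its end within 5 mm of the back stop under the tabs, square with the housing within 0.06 rad and at rest (angle between cassette_centre's own z axis and vertical above 3.06 rad and x of cassette_centre in the frame of home between -0.005 and 0.004 m and y of cassette_centre in the frame of home between -0.012 and 0.012 m and z of cassette_centre in the frame of home between -0.005 and 0.005 m and angle between the y axis of cassette_centre and the x axis of home, either way round below 0.06 rad and linear speed of cassette below 0.02 m/s); the robot touches nothing.
It fails at once if the cassette was lifted or carried (z of cassette_centre in the frame of housing above 0.13 m or (angle between cassette_centre's own z axis and vertical above 2.84 rad and z of cassette_centre in the frame of housing above 0.08 m)).
It fails at once if the mug, the ceramic cup or the tape measure was shifted by more than 20 mm or tipped (distance of any of mug, gas_cup, tape_measure from where it was at the start of the episode above 0.02 m or angle between any of mug, gas_cup, tape_measure's own z axis and vertical above 0.3 rad).
It fails at once if the fingers pressed on the cassette with more than 60 N (contact force between the fingers and cassette above 60 N).
It also fails if it takes over 42 s, if anything falls off the work surface, if the arm or the gripper's body presses on something with over 40 N, if the wrist force passes 120 N, or if a joint passes its speed limit or range.

## Working session

There is one attempt and no reset: what is moved stays moved. The work goes in short steps, Python scripts to look and compute and a tool call to move; the robot and the scene stay as the last step left them, time stands still between calls to the robot, and variables do not carry over. Pictures are saved under pics/ and viewed, at most 10 in all, crops included, and the job is handed in when it is done.

Besides the shell and the picture viewer there is one more tool, called after "Call:" as name(argument=value, ...), one argument or row to a line, values as JSON. apply_moves: Moves the arm, as the interface text tells. Its arguments: {"type":"object","properties":{"motion":{"type":"array"},"hand":{"type":"number"}},"required":["motion"]}

```bash
mkdir -p pics; python3 - <<'E'
from workcell import manip
import cv2,pickle
s=manip.get_state();print(s)
d={}
for n in("scene","side","wrist"):
    f=manip.grab_frame(n);d[n]=f;cv2.imwrite(f"pics/{n}0.png",f["color"])
    print(n,{k:v for k,v in f.items() if k!="color"})
pickle.dump(d,open("f0.pkl","wb"))
E
```

```text
{'t': 0.0, 'joint_positions': array([-1.33848755e+00,  5.28471975e-01,  1.43388534e+00, -2.61201090e-06,
        1.18140639e+00, -1.78502257e-01]), 'joint_velocities': array([ 0.00063222, -0.00076204, -0.00025138, -0.00048489,  0.00030724,
        0.00171694]), 'effort': array([ 1.30865366e-03, -4.40035486e+01, -1.76595873e+01,  6.33871439e-02,
        5.82957419e-02, -1.81687205e-04]), 'tool_pos': array([ 0.24943224, -0.5721913 ,  0.18547355]), 'orientation': array([-3.07342631e+00, -6.40331217e-01,  9.54631938e-05]), 'ft_force': array([-0.50603005, -0.88471337, -0.19706963]), 'moment': array([-0.02513427, -0.00342384, -0.03900932]), 'gripper_force': 0.0, 'opening': 0.08689906040695855}
scene {'fx': 486.6295659153717, 'fy': 486.6295659153717, 'cx': 321.68183658260676, 'cy': 238.20498110781585, 'extrinsics': array([[ 0.89213755,  0.17277097, -0.41742159,  0.88301368],
       [ 0.45147677, -0.37390512,  0.81016275, -0.94887127],
       [-0.01610347, -0.91123277, -0.41157688,  0.60734172],
       [ 0.        ,  0.        ,  0.        ,  1.        ]])}
side {'fx': 496.64833489330925, 'fy': 496.64833489330925, 'cx': 320.0121495103729, 'cy': 235.39968607634057, 'extrinsics': array([[-0.84545475, -0.32829999,  0.42121893, -0.09251352],
       [-0.53371563,  0.54719586, -0.64476687,  0.72173965],
       [-0.0188123 , -0.76993234, -0.63784818,  0.87069072],
       [ 0.        ,  0.        ,  0.        ,  1.        ]])}
wrist {'fx': 424.84816631567446, 'fy': 424.84816631567446, 'cx': 322.91704511601563, 'cy': 241.30886966262327, 'mount': array([[-3.07062337e-04, -9.55978847e-01, -2.93435428e-01,
         7.97002438e-02],
       [ 9.99999952e-01, -3.04413310e-04, -5.46956373e-05,
        -9.86307731e-04],
       [-3.70377776e-05, -2.93435431e-01,  9.55978894e-01,
        -1.99166211e-01],
       [ 0.00000000e+00,  0.00000000e+00,  0.00000000e+00,
         1.00000000e+00]])}
```

View pics/scene0.png

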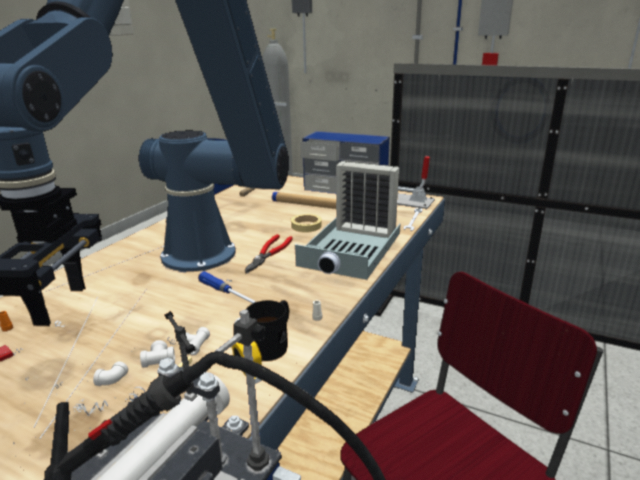

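View pics/side0.png

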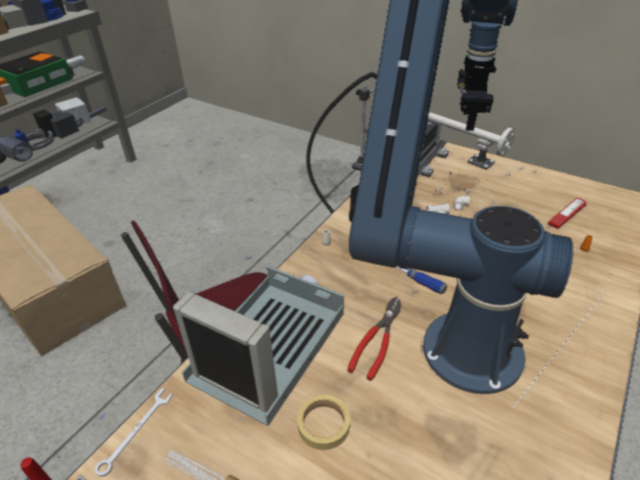

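The scene picture shows the housing at (350,245) with its spigot toward the camera, and the mug at (268,328) and the cup at (317,310) off to one side. The side picture shows the cassette standing at (225,350), with the housing's back stop at about (305,285). I'll enlarge both.

```bash
python3 - <<'E'
import cv2
a=cv2.imread("pics/side0.png")[255:425,170:360];cv2.imwrite("pics/sc.png",cv2.resize(a,None,fx=3.5,fy=3.5,interpolation=cv2.INTER_CUBIC))
b=cv2.imread("pics/scene0.png")[150:290,285:410];cv2.imwrite("pics/cc.png",cv2.resize(b,None,fx=4,fy=4,interpolation=cv2.INTER_CUBIC))
E
```

```text
(no output)
```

View pics/sc.png

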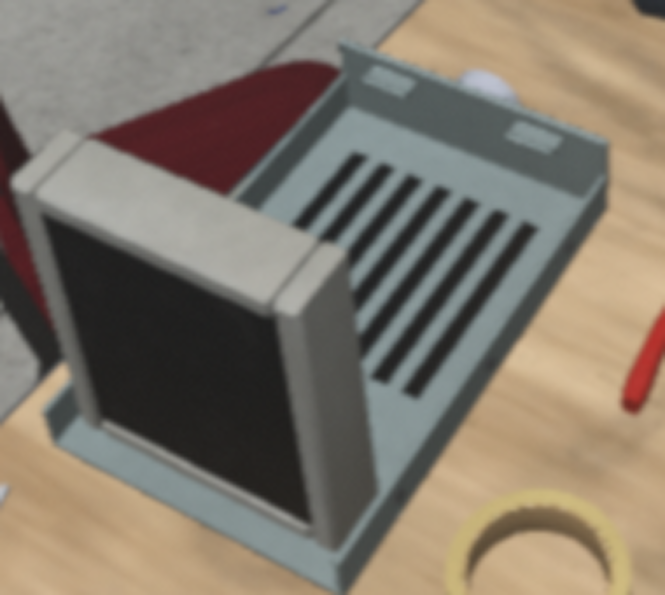

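View pics/cc.png

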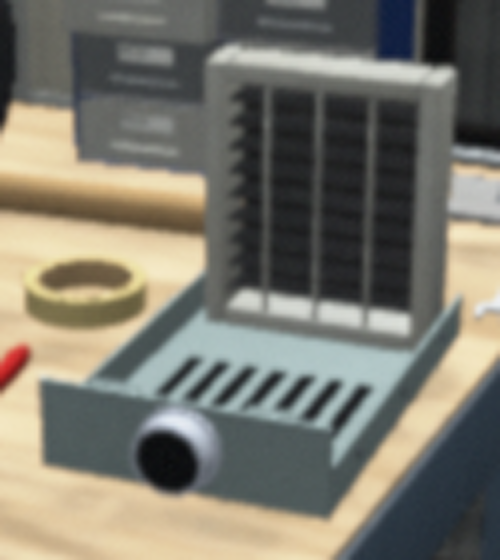

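```bash
cat > fit.py <<'E'
import numpy as np,pickle
from scipy.optimize import least_squares
def proj(f,P):
    E=f["extrinsics"];q=(P-E[:3,3])@E[:3,:3]
    return np.c_[f["fx"]*q[:,0]/q[:,2]+f["cx"],f["fy"]*q[:,1]/q[:,2]+f["cy"]]
def place(p,L):
    c,s=np.cos(p[2]),np.sin(p[2]);L=np.array(L)/1000
    return np.c_[p[0]+c*L[:,0]-s*L[:,1],p[1]+s*L[:,0]+c*L[:,1],L[:,2]]
def fit(obs,p0):
    def r(p):return np.concatenate([(proj(f,place(p,[o[1] for o in O]))-np.array([o[0] for o in O])).ravel() for f,O in obs])
    s=least_squares(r,p0,loss="soft_l1");return s.x,r(s.x).reshape(-1,2).round(1)
E
python3 - <<'E'
from fit import *
d=pickle.load(open("f0.pkl","rb"))
S=lambda u,v,*L:((u/3.5+170-.35,v/3.5+255-.35),L)
C=lambda u,v,*L:((u/4+285-.37,v/4+150-.37),L)
h=[(d["side"],[S(343,45,155,102,66),S(608,145,155,-102,66),S(340,592,-157.5,-102,0),S(52,442,-157.5,102,0)]),
(d["scene"],[C(42,380,155,-102,66),C(45,462,155,-102,0),C(328,517,155,102,0),C(330,462,155,102,66)])]
c=[(d["side"],[S(15,185,-22.5,90,216),S(68,130,22.5,90,216),S(278,312,-22.5,-90,216),S(345,250,22.5,-90,216),S(330,548,-22.5,-90,6),S(378,492,22.5,-90,6),S(85,420,-22.5,90,6)]),
(d["scene"],[C(212,62,22.5,-90,216),C(443,85,22.5,90,216),C(208,318,22.5,-90,6),C(456,68,-22.5,90,216)])]
for o in(h,c):
    p,r=fit(o,[.5,.3,-1]);print(p,r.tolist())
    if o is h: H=p
from numpy import *
dd=p[:2]-H[:2];cc,ss=cos(H[2]),sin(H[2]);print("cassette in housing",cc*dd[0]+ss*dd[1],-ss*dd[0]+cc*dd[1],p[2]-H[2])
E
```

```text
[ 0.37792149  0.21603939 -1.52312176] [[-0.3, -2.5], [0.3, -1.1], [-0.1, 2.0], [-0.5, -0.2], [-0.8, -1.2], [-0.6, 0.5], [0.2, 0.8], [0.3, -8.7]]
[ 0.37541464  0.33420408 -1.53649419] [[-2.8, -3.1], [-0.8, -3.2], [3.7, 0.7], [0.3, -0.2], [0.4, 2.6], [-0.0, 0.4], [-1.3, -0.5], [-1.8, -0.7], [-0.3, 0.0], [-0.5, 0.9], [1.1, 0.1]]
cassette in housing -0.11814990103370875 0.003127318147427467 -0.013372424549878303
```

The fit residuals are small, apart from one corner I misread. The cassette sits about 17 mm in from the open end, which agrees with the picture. The plan is to swing round high and push with the gripper open and its closing line along the housing's y, so both fingers touch.

```bash
cat > go.py <<'E'
import sys,numpy as np
from scipy.spatial.transform import Rotation as R
from workcell import manip
def down(yaw):
    c,s=np.cos(yaw),np.sin(yaw);return R.from_matrix(np.array([[c,s,0],[s,-c,0],[0,0,-1.]]))
def rel(p,r,x,y,z,yaw):
    T=down(yaw);return (r.inv().apply(np.array([x,y,z])-p)/.2).round(3),((r.inv()*T).as_rotvec()/np.pi).round(4)
if __name__=="__main__":
    s=manip.get_state();p=s["tool_pos"];r=R.from_rotvec(s["orientation"])
    print("t",s["t"],p.round(4),"yaw",np.arctan2(r.as_matrix()[1,0],r.as_matrix()[0,0]),"F",s["ft_force"].round(1))
    for a in sys.argv[1:]:
        v=[float(q) for q in a.split(",")];print(a,*rel(p,r,*v));p=np.array(v[:3]);r=down(v[3])
E
python3 go.py .40,-.43,.38,.60 .53,-.28,.38,.85 .57,-.12,.38,1.1 .57,.06,.38,1.35  .52,.24,.38,1.5 .4,.40,.38,1.618 .378,.43,.3,1.618 .378,.42,.18,1.618
```

```text
t 0.15 [ 0.2495 -0.5724  0.1857] yaw 0.41078270125509436 F [ 0.2 -1.3 -0.4]
.40,-.43,.38,.60 [ 0.975 -0.354 -0.971] [-0.0005 -0.0001 -0.0602]
.53,-.28,.38,.85 [ 0.96  -0.252  0.   ] [ 0.      0.     -0.0796]
.57,-.12,.38,1.1 [ 0.733 -0.378  0.   ] [ 0.      0.     -0.0796]
.57,.06,.38,1.35 [ 0.802 -0.408  0.   ] [ 0.      0.     -0.0796]
.52,.24,.38,1.5 [ 0.823 -0.441  0.   ] [ 0.      0.     -0.0477]
.4,.40,.38,1.618 [ 0.756 -0.655  0.   ] [ 0.      0.     -0.0376]
.378,.43,.3,1.618 [ 0.155 -0.103  0.4  ] [0. 0. 0.]
.378,.42,.18,1.618 [-0.05  -0.002  0.6  ] [0. 0. 0.]
```

Call:
apply_moves(
  motion=[
    [[0,0,-0.25],[0,0,0]],
    [[0,0,-0.5],[0,0,0]],
    [[0.1,0,-0.75],[0,0,0]],
    [[0.3,-0.1,-0.97],[0,0,0]],
    [[0.55,-0.2,-0.97],[0,0,-0.03]],
    [[0.78,-0.3,-0.97],[0,0,-0.06]],
    [[0.975,-0.354,-0.97],[0,0,-0.06]],
    [[0.975,-0.354,-0.97],[0,0,-0.06]],
  ],
  hand=-1,
)

```text
t: 0.95
tool_pos: [0.4036, -0.4257, 0.3809]
orientation: [-2.998, -0.936, -0.004]
ft_force: [-0.8, -0.0, 0.2]
opening: 0.0871
gripper_force: 0.0
```

Call:
apply_moves(
  motion=[
    [[0.24,-0.06,0],[0,0,-0.02]],
    [[0.48,-0.125,0],[0,0,-0.04]],
    [[0.72,-0.19,0],[0,0,-0.06]],
    [[0.96,-0.25,0],[0,0,-0.08]],
    [[0.96,-0.25,0],[0,0,-0.08]],
  ],
)

```text
t: 1.45
tool_pos: [0.5334, -0.2759, 0.3799]
orientation: [-2.855, -1.307, -0.003]
ft_force: [0.0, -1.1, -0.1]
opening: 0.0873
gripper_force: 0.0
```

Call:
apply_moves(
  motion=[
    [[0.2,-0.1,0],[0,0,-0.02]],
    [[0.4,-0.2,0],[0,0,-0.04]],
    [[0.6,-0.3,0],[0,0,-0.06]],
    [[0.73,-0.38,0],[0,0,-0.08]],
    [[0.73,-0.38,0],[0,0,-0.08]],
  ],
)

```text
t: 1.95
tool_pos: [0.5694, -0.118, 0.3803]
orientation: [-2.672, -1.65, -0.0]
ft_force: [0.3, -0.3, -1.3]
opening: 0.087
gripper_force: 0.0
```

```bash
python3 go.py .57,.06,.38,1.35  .52,.24,.38,1.5 .4,.40,.38,1.618 .378,.43,.3,1.618 .378,.42,.18,1.618
```

```text
t 1.95 [ 0.5694 -0.118   0.3803] yaw 1.1062324157767258 F [ 0.3 -0.3 -1.3]
.57,.06,.38,1.35 [ 0.797 -0.396  0.003] [-0.0003 -0.0003 -0.0776]
.52,.24,.38,1.5 [ 0.823 -0.441  0.   ] [ 0.      0.     -0.0477]
.4,.40,.38,1.618 [ 0.756 -0.655  0.   ] [ 0.      0.     -0.0376]
.378,.43,.3,1.618 [ 0.155 -0.103  0.4  ] [0. 0. 0.]
.378,.42,.18,1.618 [-0.05  -0.002  0.6  ] [0. 0. 0.]
```

Call:
apply_moves(
  motion=[
    [[0.2,-0.1,0],[0,0,-0.02]],
    [[0.4,-0.2,0],[0,0,-0.04]],
    [[0.6,-0.3,0],[0,0,-0.06]],
    [[0.8,-0.4,0],[0,0,-0.078]],
    [[0.8,-0.4,0],[0,0,-0.078]],
  ],
)

```text
t: 2.45
tool_pos: [0.57, 0.0612, 0.3803]
orientation: [-2.45, -1.964, -0.001]
ft_force: [-0.1, -0.3, 0.8]
opening: 0.0869
gripper_force: 0.0
```

Call:
apply_moves(
  motion=[
    [[0.2,-0.11,0],[0,0,-0.02]],
    [[0.41,-0.22,0],[0,0,-0.03]],
    [[0.62,-0.33,0],[0,0,-0.04]],
    [[0.82,-0.44,0],[0,0,-0.048]],
    [[0.82,-0.44,0],[0,0,-0.048]],
  ],
)

```text
t: 2.95
tool_pos: [0.52, 0.2402, 0.3802]
orientation: [-2.296, -2.142, -0.0]
ft_force: [0.4, 0.5, -0.2]
opening: 0.0874
gripper_force: 0.0
```

Call:
apply_moves(
  motion=[
    [[0.19,-0.16,0],[0,0,-0.01]],
    [[0.38,-0.32,0],[0,0,-0.02]],
    [[0.57,-0.48,0],[0,0,-0.03]],
    [[0.756,-0.655,0],[0,0,-0.038]],
    [[0.85,-0.7,0],[0,0,-0.038]],
    [[0.9,-0.75,0.1],[0,0,-0.038]],
    [[0.9,-0.75,0.1],[0,0,-0.038]],
  ],
)

```text
t: 3.65
tool_pos: [0.3841, 0.4264, 0.3578]
orientation: [2.17, 2.272, -0.009]
ft_force: [0.7, 0.0, -0.4]
opening: 0.0874
gripper_force: 0.0
```

```bash
python3 go.py .376,.425,.25,1.618; python3 - <<'E'
from workcell import manip
import cv2,pickle
s=manip.get_state();f=manip.grab_frame("wrist");f["p"]=s["tool_pos"];f["r"]=s["orientation"]
pickle.dump(f,open("w1.pkl","wb"));cv2.imwrite("pics/w1.png",f["color"])
E
```

```text
t 3.65 [0.3841 0.4264 0.3578] yaw 1.6167374197933055 F [ 0.7  0.  -0.4]
.376,.425,.25,1.618 [-0.003 -0.038  0.539] [-0.0014  0.0013 -0.0004]
```

View pics/w1.png

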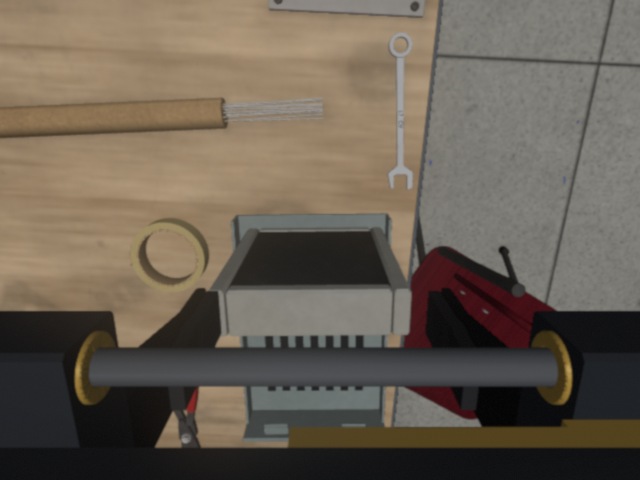

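The wrist view shows the cassette's top back edge running from (218,291) to (410,290), the open-end corners at (234,216) and (391,214), and nothing in the approach path.

```bash
cat > wr.py <<'E'
import numpy as np
from scipy.spatial.transform import Rotation as R
def pt(f,u,v,z):
    T=np.eye(4);T[:3,:3]=R.from_rotvec(f["r"]).as_matrix();T[:3,3]=f["p"];E=T@f["mount"]
    d=E[:3,:3]@[(u-f["cx"])/f["fx"],(v-f["cy"])/f["fy"],1];return (E[:3,3]+d*(z-E[2,3])/d[2])[:2]
E
python3 - <<'E'
from wr import *;import pickle
f=pickle.load(open("w1.pkl","rb"))
for n,u,v,z in[("openL",234,217,.006),("openR",391,214,.006),("capBL",217,291,.216),("capBR",411,290,.216),("capFL",228,334,.216),("capFR",408,333,.216),("stopL",244,438,.066),("stopR",385,436,.066)]:
    print(n,pt(f,u,v,z).round(4))
E
```

```text
openL [0.265  0.3654]
openR [0.4739 0.3793]
capBL [0.2928 0.3527]
capBR [0.4617 0.3617]
capFL [0.3016 0.3109]
capFR [0.4635 0.3197]
stopL [0.2863 0.0593]
stopR [0.4851 0.0726]
```

```bash
python3 go.py .3685,.405,.18,1.623 .371,.355,.18,1.623 .3735,.31,.18,1.623
```

```text
t 3.7 [0.3853 0.4261 0.359 ] yaw 1.6157768587094739 F [ 0.8 -0.3  0.5]
.3685,.405,.18,1.623 [-0.099 -0.087  0.896] [-0.0007  0.0011 -0.0023]
.371,.355,.18,1.623 [-0.25  -0.001  0.   ] [0. 0. 0.]
.3735,.31,.18,1.623 [-0.225  0.001  0.   ] [0. 0. 0.]
```

Call:
apply_moves(
  motion=[
    [[-0.05,-0.08,0.2],[0,0,-0.0023]],
    [[-0.1,-0.087,0.4],[0,0,-0.0023]],
    [[-0.1,-0.087,0.6],[0,0,-0.0023]],
    [[-0.1,-0.087,0.8],[0,0,-0.0023]],
    [[-0.1,-0.087,0.9],[0,0,-0.0023]],
    [[-0.1,-0.087,0.9],[0,0,-0.0023]],
  ],
)

```text
t: 4.3
tool_pos: [0.3685, 0.4041, 0.178]
orientation: [-2.165, -2.277, 0.01]
ft_force: [-0.5, 0.2, 0.1]
opening: 0.087
gripper_force: 0.0
```

Call:
apply_moves(
  motion=[
    [[-0.04,0,0],[0,0,0]],
    [[-0.08,0,0],[0,0,0]],
    [[-0.12,0,0],[0,0,0]],
    [[-0.15,0,0],[0,0,0]],
    [[-0.175,0,0],[0,0,0]],
    [[-0.2,0,0],[0,0,0]],
    [[-0.225,0,0],[0,0,0]],
    [[-0.25,0,0],[0,0,0]],
  ],
)

```text
t: 5.1
tool_pos: [0.3709, 0.357, 0.1805]
orientation: [2.161, 2.28, 0.0]
ft_force: [-0.4, 0.8, 0.3]
opening: 0.0869
gripper_force: 0.0
```

Call:
apply_moves(
  motion=[
    [[-0.03,0,0],[0,0,0]],
    [[-0.06,0,0],[0,0,0]],
    [[-0.09,0,0],[0,0,0]],
    [[-0.12,0,0],[0,0,0]],
    [[-0.12,0,0],[0,0,0]],
  ],
)

```text
t: 5.6
tool_pos: [0.3721, 0.3326, 0.1804]
orientation: [-2.162, -2.279, 0.001]
ft_force: [0.1, -0.4, -0.2]
opening: 0.0868
gripper_force: 0.0
```

```bash
cat > look.py <<'E'
import sys,cv2,pickle
from workcell import manip
n,tag=sys.argv[1:3]
s=manip.get_state();f=manip.grab_frame(n);f["p"]=s["tool_pos"];f["r"]=s["orientation"]
pickle.dump(f,open(tag+".pkl","wb"));cv2.imwrite(f"pics/{tag}.png",f["color"]);print(s["t"],s["tool_pos"].round(4),s["ft_force"].round(1))
E
python3 look.py wrist w2
```

```text
5.6 [0.3721 0.3326 0.1804] [ 0.1 -0.4 -0.2]
```

View pics/w2.png

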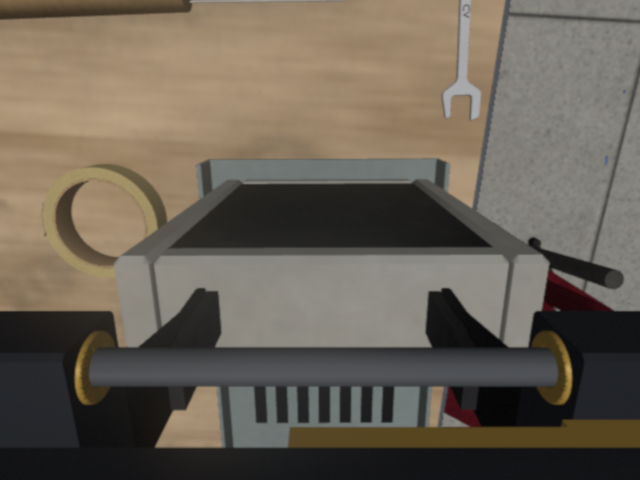

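The wrist view shows the cassette's top back edge at v≈250 with the fingertips at (215,290) over the top face, and no force has registered. I'll check the numbers and take a side view.

```bash
python3 - <<'E'
from wr import *;import pickle
f=pickle.load(open("w2.pkl","rb"))
for n,u,v,z in[("openL",200,161,.006),("openR",447,160,.006),("capBL",118,257,.216),("capBR",547,257,.216),("capBL",118,257,.222),("capBR",547,257,.222)]:
    print(n,pt(f,u,v,z).round(4))
E
python3 look.py side s2; python3 -c "
import cv2
a=cv2.imread('pics/s2.png')[200:430,140:420];cv2.imwrite('pics/s2c.png',cv2.resize(a,None,fx=2.5,fy=2.5,interpolation=cv2.INTER_CUBIC))"
```

```text
openL [0.2618 0.3665]
openR [0.4761 0.3787]
capBL [0.286  0.3526]
capBR [0.4605 0.3618]
capBL [0.289  0.3548]
capBR [0.4571 0.3637]
5.65 [0.3722 0.333  0.1805] [0.7 0.1 0.3]
```

View pics/s2c.png

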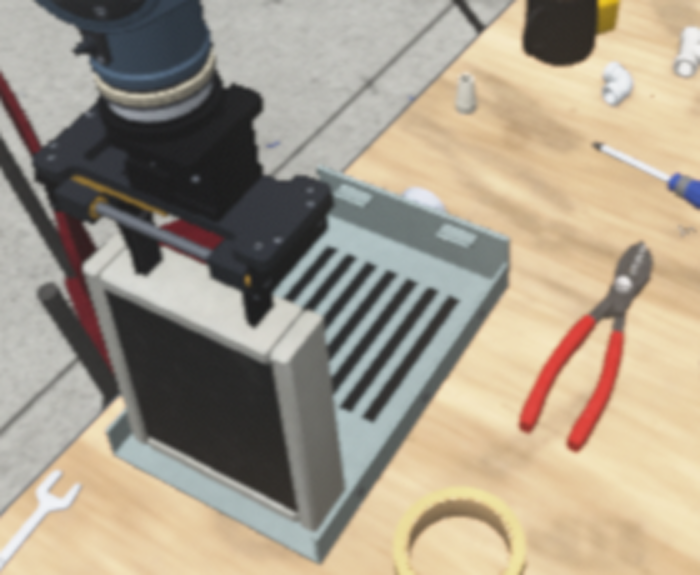

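The side view shows both fingertips at (148,272) and (258,325) in the crop, sitting over the cassette's top face and not behind it. So the real tips are well above the reported TCP. I'll measure that offset.

```bash
python3 - <<'E'
from fit import proj;import pickle,numpy as np
from scipy.spatial.transform import Rotation as R
from scipy.optimize import least_squares
f=pickle.load(open("s2.pkl","rb"));r=R.from_rotvec(f["r"])
P=lambda x,y,z:f["p"]+r.apply([x,y,z])
w=pickle.load(open("w2.pkl","rb"))
def pw(q):
    M=w["mount"];c=M[:3,:3].T@(np.array(q)-M[:3,3]);return np.array([w["fx"]*c[0]/c[2]+w["cx"],w["fy"]*c[1]/c[2]+w["cy"]])
for z in(0,-.02,-.037,-.05):
    print(z,proj(f,np.array([P(0,.05,z),P(0,-.05,z)])).round(1).tolist(),pw([-.009,-.0435,z]).round(),pw([.009,-.0435,z]).round())
print("seen side",[199.2,308.8],[243.2,330],"wrist 218,290")
E
```

```text
0 [[201.6, 318.3], [246.2, 339.1]] [241. 296.] [239. 263.]
-0.02 [[199.7, 310.9], [244.9, 331.7]] [233. 314.] [230. 278.]
-0.037 [[198.0, 304.5], [243.8, 325.2]] [225. 332.] [222. 293.]
-0.05 [[196.7, 299.4], [242.9, 320.2]] [217. 348.] [214. 307.]
seen side [199.2, 308.8] [243.2, 330] wrist 218,290
```

The tips sit about 36 mm above the reported TCP and passed just over the cassette, which hasn't moved. I'll back off, go lower by that offset, and push again.

Call:
apply_moves(
  motion=[
    [[0.1,0,-0.03],[0,0,0]],
    [[0.2,0,-0.03],[0,0,0]],
    [[0.3,0,-0.03],[0,0,0]],
    [[0.36,0,-0.03],[0,0,0]],
    [[0.36,0,0.06],[0,0,0]],
    [[0.36,0,0.12],[0,0,0]],
    [[0.36,0,0.12],[0,0,0]],
  ],
)

```text
t: 6.4
tool_pos: [0.3667, 0.404, 0.1544]
orientation: [-2.16, -2.28, 0.008]
ft_force: [0.4, 0.3, -0.9]
opening: 0.0871
gripper_force: 0.0
```

Call:
apply_moves(
  motion=[
    [[-0.04,0,0],[0,0,0]],
    [[-0.08,0,0],[0,0,0]],
    [[-0.12,0,0],[0,0,0]],
    [[-0.15,0,0],[0,0,0]],
    [[-0.175,0,0],[0,0,0]],
    [[-0.2,0,0],[0,0,0]],
    [[-0.225,0,0],[0,0,0]],
    [[-0.24,0,0],[0,0,0]],
  ],
)

```text
t: 7.2
tool_pos: [0.3711, 0.3571, 0.1566]
orientation: [2.161, 2.28, 0.001]
ft_force: [0.0, 1.0, 0.9]
opening: 0.0873
gripper_force: 0.3
```

Call:
apply_moves(
  motion=[
    [[-0.03,0,0],[0,0,0]],
    [[-0.06,0,0],[0,0,0]],
    [[-0.08,0,0],[0,0,0]],
  ],
)

```text
t: 7.5
tool_pos: [0.3716, 0.3407, 0.1563]
orientation: [-2.161, -2.28, 0.001]
ft_force: [0.1, -0.0, -0.2]
opening: 0.087
gripper_force: 0.3
```

```bash
python3 look.py wrist w3
```

```text
7.5 [0.3716 0.3407 0.1563] [ 0.1 -0.  -0.2]
```

View pics/w3.png

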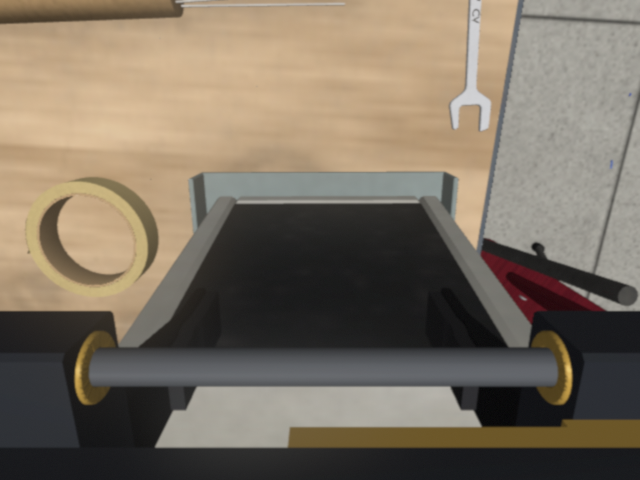

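The cassette is leaning with both fingers on its back panel (tips near (215,290)) and its foot in place at v≈200. I'll keep pushing.

Call:
apply_moves(
  motion=[
    [[-0.025,0,0],[0,0,0]],
    [[-0.05,0,0],[0,0,0]],
    [[-0.075,0,0],[0,0,0]],
    [[-0.1,0,0],[0,0,0]],
    [[-0.125,0,0],[0,0,0]],
    [[-0.15,0,0],[0,0,0]],
    [[-0.16,0,0],[0,0,0]],
    [[-0.16,0,0],[0,0,0]],
  ],
)

```text
t: 8.35
tool_pos: [0.3735, 0.3091, 0.1565]
orientation: [-2.162, -2.28, 0.0]
ft_force: [-0.4, -0.2, -0.5]
opening: 0.0872
gripper_force: 0.0
```

Call:
apply_moves(
  motion=[
    [[0,0,0],[0,0,0]],
    [[0,0,0],[0,0,0]],
    [[0.1,0,-0.1],[0,0,0]],
    [[0.25,0,-0.2],[0,0,0]],
    [[0.4,0,-0.2],[0,0,0]],
    [[0.5,0,-0.2],[0,0,0]],
    [[0.55,0,-0.2],[0,0,0]],
    [[0.55,0,-0.2],[0,0,0]],
  ],
)

```text
t: 9.15
tool_pos: [0.3673, 0.4201, 0.1962]
orientation: [2.159, 2.282, -0.0]
ft_force: [0.2, -0.7, 1.1]
opening: 0.0871
gripper_force: 0.0
```

```bash
python3 look.py wrist w4
```

```text
9.15 [0.3673 0.4201 0.1962] [ 0.2 -0.7  1.1]
```

View pics/w4.png

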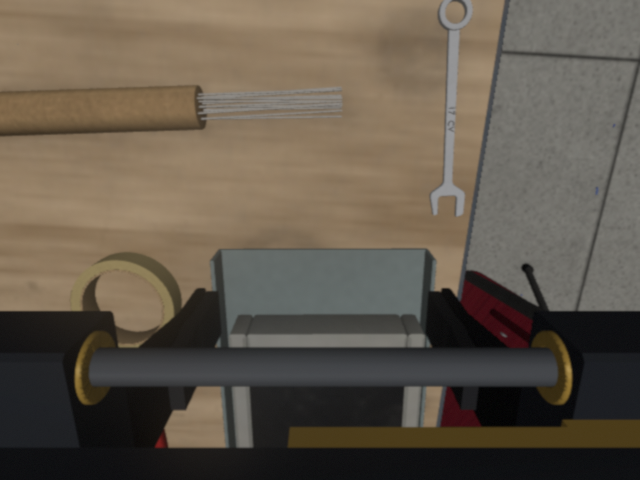

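The cassette now lies flat with its end face at v≈316 to 333, u 235 to 423, and square with the housing. I'll measure how far the end is from home.

```bash
python3 - <<'E'
from wr import *;import pickle
f=pickle.load(open("w4.pkl","rb"))
H=np.array([.3777,.216]);a=-1.518;X=np.array([np.cos(a),np.sin(a)]);Y=np.array([-X[1],X[0]])
for n,u,v,z in[("openL",215,250,.006),("openR",433,249,.006),("botL",238,317,.008),("botR",419,316,.008),("topL",233,334,.049),("topR",424,333,.049)]:
    p=pt(f,u,v,z);print(n,p.round(4),(X@(p-H)).round(4),(Y@(p-H)).round(4))
print("home end",H-.059*X)
E
python3 go.py .369,.395,.065,1.623 .371,.338,.065,1.623 .3745,.288,.065,1.623
```

```text
openL [0.2644 0.3674] -0.1572 -0.1051
openR [0.4743 0.38  ] -0.1587 0.1051
botL [0.2867 0.2981] -0.0867 -0.0865
botR [0.4689 0.3092] -0.0883 0.096
topL [0.29   0.3021] -0.0906 -0.083
topR [0.4642 0.3127] -0.092 0.0914
home end [0.37458646 0.27491779]
t 9.2 [0.3671 0.419  0.196 ] yaw 1.6255289966436473 F [-0.1  0.7  0.7]
.369,.395,.065,1.623 [-0.12   0.003  0.655] [-0.0003  0.0004  0.0008]
.371,.338,.065,1.623 [-0.285 -0.005  0.   ] [0. 0. 0.]
.3745,.288,.065,1.623 [-0.251  0.004  0.   ] [0. 0. 0.]
```

```bash
python3 go.py .371,.36,.0,1.623 .3735,.315,.0,1.623
```

```text
t 9.2 [0.3671 0.419  0.196 ] yaw 1.6255289966436473 F [-0.1  0.7  0.7]
.371,.36,.0,1.623 [-0.295  0.004  0.98 ] [-0.0003  0.0004  0.0008]
.3735,.315,.0,1.623 [-0.225  0.001  0.   ] [0. 0. 0.]
```

Call:
apply_moves(
  motion=[
    [[-0.2,0,0.15],[0,0,0]],
    [[-0.29,0.01,0.35],[0,0,0]],
    [[-0.29,0.01,0.55],[0,0,0]],
    [[-0.29,0.01,0.7],[0,0,0]],
    [[-0.29,0.01,0.82],[0,0,0]],
    [[-0.29,0.01,0.9],[0,0,0]],
    [[-0.29,0.01,0.95],[0,0,0]],
    [[-0.29,0.01,0.97],[0,0,0]],
  ],
)

```text
t: 10.0
tool_pos: [0.3723, 0.3604, 0.0017]
orientation: [-2.162, -2.279, 0.003]
ft_force: [-0.8, 0.1, 0.4]
opening: 0.0872
gripper_force: 0.0
```

Call:
apply_moves(
  motion=[
    [[-0.04,0,0],[0,0,0]],
    [[-0.08,0,0],[0,0,0]],
    [[-0.12,0,0],[0,0,0]],
    [[-0.16,0,0],[0,0,0]],
    [[-0.2,0,0],[0,0,0]],
    [[-0.22,0,0],[0,0,0]],
    [[-0.24,0,0],[0,0,0]],
  ],
)

```text
t: 10.7
tool_pos: [0.3759, 0.3138, 0.0027]
orientation: [-2.162, -2.279, -0.003]
ft_force: [-0.4, 3.0, 1.4]
opening: 0.0869
gripper_force: 1.7
```

Call:
apply_moves(
  motion=[
    [[-0.02,0,0],[0,0,0]],
    [[-0.04,0,0],[0,0,0]],
    [[-0.06,0,0],[0,0,0]],
    [[-0.08,0,0],[0,0,0]],
    [[-0.1,0,0],[0,0,0]],
    [[-0.115,0,0],[0,0,0]],
  ],
)

```text
t: 11.3
tool_pos: [0.3768, 0.2904, 0.0026]
orientation: [2.161, 2.28, 0.001]
ft_force: [-0.2, 4.2, 3.7]
opening: 0.0871
gripper_force: 2.3
```

Call:
apply_moves(
  motion=[
    [[-0.01,0,0],[0,0,0]],
    [[-0.015,0,0],[0,0,0]],
    [[-0.02,0,0],[0,0,0]],
  ],
)

```text
t: 11.6
tool_pos: [0.3768, 0.2866, 0.0025]
orientation: [2.161, 2.28, 0.0]
ft_force: [-0.2, 4.9, 3.3]
opening: 0.0868
gripper_force: 2.2
```

Call:
apply_moves(
  motion=[
    [[-0.005,0,0],[0,0,0]],
    [[-0.01,0,0],[0,0,0]],
  ],
)

```text
t: 11.8
tool_pos: [0.3769, 0.286, 0.0025]
orientation: [-2.162, -2.278, -0.004]
ft_force: [-3.7, 15.4, 3.3]
opening: 0.0869
gripper_force: 7.7
```

Call:
apply_moves(
  motion=[
    [[-0.005,0,0],[0,0,0]],
    [[-0.01,0,0],[0,0,0]],
  ],
)

```text
t: 12.0
tool_pos: [0.3768, 0.2859, 0.0026]
orientation: [-2.161, -2.276, -0.007]
ft_force: [-6.2, 25.1, 1.3]
opening: 0.0867
gripper_force: 12.5
```

The tool has stopped at y=0.286 (0.2845 predicted) with force rising, so the cassette is home. I'll back off and check.

Call:
apply_moves(
  motion=[
    [[0.03,0,0],[0,0,0]],
    [[0.1,0,0],[0,0,0]],
    [[0.25,0,0],[0,0,0]],
    [[0.4,0,-0.1],[0,0,0]],
    [[0.55,0,-0.3],[0,0,0]],
    [[0.6,0,-0.55],[0,0,0]],
    [[0.6,0,-0.8],[0,0,0]],
    [[0.6,0,-0.95],[0,0,0]],
  ],
)

```text
t: 12.8
tool_pos: [0.3707, 0.4032, 0.1956]
orientation: [2.159, 2.28, 0.004]
ft_force: [0.4, 0.2, 0.0]
opening: 0.087
gripper_force: 0.0
```

```bash
python3 look.py side s5; python3 -c "
import cv2
a=cv2.imread('pics/s5.png')[230:430,150:370];cv2.imwrite('pics/s5c.png',cv2.resize(a,None,fx=3,fy=3,interpolation=cv2.INTER_CUBIC))"
```

```text
12.8 [0.3707 0.4032 0.1956] [0.4 0.2 0. ]
```

View pics/s5c.png

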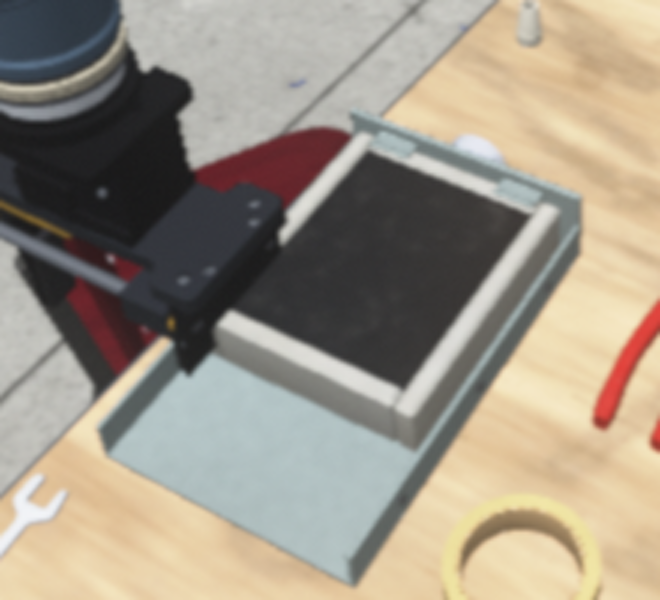

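The cassette lies flat against the back stop, under both tabs at (393,145) and (520,190), and square with the housing. The gripper is clear.

```bash
python3 -c "
from workcell import manip
print(manip.finish_job())"
```

```text
the job is handed in; nothing more can be done
None
```

The cassette was pushed over with the fingertips, lies flat against the back stop under both tabs, and the job was handed in at about 12.8 s; no verdict came back, the peak wrist force I read was about 26 N (limit 60 N), and the first push missed because the real fingertips sit about 36 mm above the reported TCP.

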